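Spin-check the star wheels of the tube track

TASK

These star-wheel units are off the tube track for their bearing check. Spin each wheel one way with a light fingertip push on an arm, a quarter turn or until it jams, never with more than 15 N on the plastic wheel: stand every unit whose wheel runs on freely upright on the floor of the white parts tray, and put every unit whose wheel binds or jams into the yellow tub. Leave the sample rack, the slide case and the reagent jar where they are.

Things in the scene. Friction and masses are not known exactly. Their poses are not given: they have to be found in the camera images.
- star_a_grip (a point): Star-wheel unit A (may be absent; all look alike): loose, 0.5 to 0.75 kg, on a steel flange 70 x 70 x 10 mm; a fixed upright steel axle 20 mm thick ends 72 mm above the flange's underside. Point: on the axle's centre line 60 mm above that underside, 20 mm above the wheel, where to grip it (any yaw). z along the axle, x and y square to the flange's sides.
- star_a_wheel: White plastic star wheel of unit A, 80 mm across: hub 34 mm across, four arms 14 mm wide at 90 degrees, pockets between them; 24 mm tall, from 16 to 40 mm above the flange's underside, 80 g. Origin on the axle at its underside, z up, x along the arm with a black dot on top. Push square on the side of an arm, near its tip, with at most 15 N.
- star_a_turn (a joint): Angle of wheel A on its axle, rad, anticlockwise, counted on over whole turns; 0 (within 0.1 at the start): dotted arm along the flange's x. Pushed on an arm, a sound wheel yields at once and, let go, runs on for about two seconds or more. A bad one drags (0.1 to 2.5 N), stops dead when let go, and jams 1.0 to 1.1 rad either way from 0; pushed further, the whole unit slides along at 3 to 7 N.
- star_b_grip (a point): Star-wheel unit B (may be absent; all look alike): loose, 0.5 to 0.75 kg, on a steel flange 70 x 70 x 10 mm; a fixed upright steel axle 20 mm thick ends 72 mm above the flange's underside. Point: on the axle's centre line 60 mm above that underside, 20 mm above the wheel, where to grip it (any yaw). z along the axle, x and y square to the flange's sides.
- star_b_wheel: White plastic star wheel of unit B, 80 mm across: hub 34 mm across, four arms 14 mm wide at 90 degrees, pockets between them; 24 mm tall, from 16 to 40 mm above the flange's underside, 80 g. Origin on the axle at its underside, z up, x along the arm with a black dot on top. Push square on the side of an arm, near its tip, with at most 15 N.
- star_b_turn (a joint): Angle of wheel B on its axle, rad, anticlockwise, counted on over whole turns; 0 (within 0.1 at the start): dotted arm along the flange's x. Pushed on an arm, a sound wheel yields at once and, let go, runs on for about two seconds or more. A bad one drags (0.1 to 2.5 N), stops dead when let go, and jams 1.0 to 1.1 rad either way from 0; pushed further, the whole unit slides along at 3 to 7 N.
- star_c_grip (a point): Star-wheel unit C (may be absent; all look alike): loose, 0.5 to 0.75 kg, on a steel flange 70 x 70 x 10 mm; a fixed upright steel axle 20 mm thick ends 72 mm above the flange's underside. Point: on the axle's centre line 60 mm above that underside, 20 mm above the wheel, where to grip it (any yaw). z along the axle, x and y square to the flange's sides.
- star_c_wheel: White plastic star wheel of unit C, 80 mm across: hub 34 mm across, four arms 14 mm wide at 90 degrees, pockets between them; 24 mm tall, from 16 to 40 mm above the flange's underside, 80 g. Origin on the axle at its underside, z up, x along the arm with a black dot on top. Push square on the side of an arm, near its tip, with at most 15 N.
- star_c_turn (a joint): Angle of wheel C on its axle, rad, anticlockwise, counted on over whole turns; 0 (within 0.1 at the start): dotted arm along the flange's x. Pushed on an arm, a sound wheel yields at once and, let go, runs on for about two seconds or more. A bad one drags (0.1 to 2.5 N), stops dead when let go, and jams 1.0 to 1.1 rad either way from 0; pushed further, the whole unit slides along at 3 to 7 N.
- star_d_grip (a point): Star-wheel unit D (may be absent; all look alike): loose, 0.5 to 0.75 kg, on a steel flange 70 x 70 x 10 mm; a fixed upright steel axle 20 mm thick ends 72 mm above the flange's underside. Point: on the axle's centre line 60 mm above that underside, 20 mm above the wheel, where to grip it (any yaw). z along the axle, x and y square to the flange's sides.
- star_d_wheel: White plastic star wheel of unit D, 80 mm across: hub 34 mm across, four arms 14 mm wide at 90 degrees, pockets between them; 24 mm tall, from 16 to 40 mm above the flange's underside, 80 g. Origin on the axle at its underside, z up, x along the arm with a black dot on top. Push square on the side of an arm, near its tip, with at most 15 N.
- star_d_turn (a joint): Angle of wheel D on its axle, rad, anticlockwise, counted on over whole turns; 0 (within 0.1 at the start): dotted arm along the flange's x. Pushed on an arm, a sound wheel yields at once and, let go, runs on for about two seconds or more. A bad one drags (0.1 to 2.5 N), stops dead when let go, and jams 1.0 to 1.1 rad either way from 0; pushed further, the whole unit slides along at 3 to 7 N.
- star_e_grip (a point): Star-wheel unit E (may be absent; all look alike): loose, 0.5 to 0.75 kg, on a steel flange 70 x 70 x 10 mm; a fixed upright steel axle 20 mm thick ends 72 mm above the flange's underside. Point: on the axle's centre line 60 mm above that underside, 20 mm above the wheel, where to grip it (any yaw). z along the axle, x and y square to the flange's sides.
- star_e_wheel: White plastic star wheel of unit E, 80 mm across: hub 34 mm across, four arms 14 mm wide at 90 degrees, pockets between them; 24 mm tall, from 16 to 40 mm above the flange's underside, 80 g. Origin on the axle at its underside, z up, x along the arm with a black dot on top. Push square on the side of an arm, near its tip, with at most 15 N.
- star_e_turn (a joint): Angle of wheel E on its axle, rad, anticlockwise, counted on over whole turns; 0 (within 0.1 at the start): dotted arm along the flange's x. Pushed on an arm, a sound wheel yields at once and, let go, runs on for about two seconds or more. A bad one drags (0.1 to 2.5 N), stops dead when let go, and jams 1.0 to 1.1 rad either way from 0; pushed further, the whole unit slides along at 3 to 7 N.
- star_f_grip (a point): Star-wheel unit F (may be absent; all look alike): loose, 0.5 to 0.75 kg, on a steel flange 70 x 70 x 10 mm; a fixed upright steel axle 20 mm thick ends 72 mm above the flange's underside. Point: on the axle's centre line 60 mm above that underside, 20 mm above the wheel, where to grip it (any yaw). z along the axle, x and y square to the flange's sides.
- star_f_wheel: White plastic star wheel of unit F, 80 mm across: hub 34 mm across, four arms 14 mm wide at 90 degrees, pockets between them; 24 mm tall, from 16 to 40 mm above the flange's underside, 80 g. Origin on the axle at its underside, z up, x along the arm with a black dot on top. Push square on the side of an arm, near its tip, with at most 15 N.
- star_f_turn (a joint): Angle of wheel F on its axle, rad, anticlockwise, counted on over whole turns; 0 (within 0.1 at the start): dotted arm along the flange's x. Pushed on an arm, a sound wheel yields at once and, let go, runs on for about two seconds or more. A bad one drags (0.1 to 2.5 N), stops dead when let go, and jams 1.0 to 1.1 rad either way from 0; pushed further, the whole unit slides along at 3 to 7 N.
- tray_in (a point): Middle of the inner floor of the shallow square white plastic parts tray, 218 x 218 mm outside, 28 mm high, walls and floor 4 mm; it does not move. z up, x and y square to its sides. Four units can stand in it, two by two, 100 mm apart.
- tub_in (a point): Middle of the inner floor of the deep yellow plastic tub (waste bin), open on top; it does not move. Inner floor 296 x 146 mm (long side along this point's x), flaring to about 315 x 165 mm at the rim, 96 mm above the bench; walls and floor 4 mm. Three units can stand in it in a row, 92 mm apart.
- rack: Bystander: aluminium sample rack with orange-capped tubes, 55 x 170 mm, about 105 mm tall; origin at the middle of its underside.
- slides: Bystander: flat white slide case, 100 x 150 x 30 mm; origin at the middle of its underside.
- reagent: Bystander: amber reagent jar, 52 mm across, 105 mm tall; origin at the middle of its underside.
Not all that is in view belongs to the job. What is shaped like the part that bears star_c_grip but purple is not meant.

How it is judged:
On the way:
1. every wheel has been tried: turned by 0.7 rad or more on its axle ((value of joint star_a_turn above 0.7 rad or value of joint star_a_turn below -0.7 rad) and (value of joint star_b_turn above 0.7 rad or value of joint star_b_turn below -0.7 rad) and (value of joint star_c_turn above 0.7 rad or value of joint star_c_turn below -0.7 rad) and (value of joint star_d_turn above 0.7 rad or value of joint star_d_turn below -0.7 rad) and (value of joint star_e_turn above 0.7 rad or value of joint star_e_turn below -0.7 rad) and (value of joint star_f_turn above 0.7 rad or value of joint star_f_turn below -0.7 rad)), for 0.1 s.
At the end, for the whole second after the job is handed in: Every unit whose wheel ran on (its angle more than 1.4 rad from 0, which a bad wheel cannot reach) stands upright, within 0.12 rad, on the tray's floor inside its walls; every unit whose wheel was tried but jammed short of that is in the tub; all units are at rest (((x of star_a_grip in the frame of tray_in between -0.085 and 0.085 m and y of star_a_grip in the frame of tray_in between -0.085 and 0.085 m and z of star_a_grip in the frame of tray_in below 0.066 m and angle between star_a_grip's own z axis and vertical below 0.12 rad and (value of joint star_a_turn above 1.4 rad or value of joint star_a_turn below -1.4 rad)) or (x of star_a_grip in the frame of tub_in between -0.155 and 0.155 m and y of star_a_grip in the frame of tub_in between -0.08 and 0.08 m and z of star_a_grip in the frame of tub_in below 0.12 m and not (value of joint star_a_turn above 1.4 rad or value of joint star_a_turn below -1.4 rad))) and linear speed of each of star_a_wheel, star_b_wheel, star_c_wheel, star_d_wheel, star_e_wheel, star_f_wheel below 0.03 m/s and ((x of star_b_grip in the frame of tray_in between -0.085 and 0.085 m and y of star_b_grip in the frame of tray_in between -0.085 and 0.085 m and z of star_b_grip in the frame of tray_in below 0.066 m and angle between star_b_grip's own z axis and vertical below 0.12 rad and (value of joint star_b_turn above 1.4 rad or value of joint star_b_turn below -1.4 rad)) or (x of star_b_grip in the frame of tub_in between -0.155 and 0.155 m and y of star_b_grip in the frame of tub_in between -0.08 and 0.08 m and z of star_b_grip in the frame of tub_in below 0.12 m and not (value of joint star_b_turn above 1.4 rad or value of joint star_b_turn below -1.4 rad))) and ((x of star_c_grip in the frame of tray_in between -0.085 and 0.085 m and y of star_c_grip in the frame of tray_in between -0.085 and 0.085 m and z of star_c_grip in the frame of tray_in below 0.066 m and angle between star_c_grip's own z axis and vertical below 0.12 rad and (value of joint star_c_turn above 1.4 rad or value of joint star_c_turn below -1.4 rad)) or (x of star_c_grip in the frame of tub_in between -0.155 and 0.155 m and y of star_c_grip in the frame of tub_in between -0.08 and 0.08 m and z of star_c_grip in the frame of tub_in below 0.12 m and not (value of joint star_c_turn above 1.4 rad or value of joint star_c_turn below -1.4 rad))) and ((x of star_d_grip in the frame of tray_in between -0.085 and 0.085 m and y of star_d_grip in the frame of tray_in between -0.085 and 0.085 m and z of star_d_grip in the frame of tray_in below 0.066 m and angle between star_d_grip's own z axis and vertical below 0.12 rad and (value of joint star_d_turn above 1.4 rad or value of joint star_d_turn below -1.4 rad)) or (x of star_d_grip in the frame of tub_in between -0.155 and 0.155 m and y of star_d_grip in the frame of tub_in between -0.08 and 0.08 m and z of star_d_grip in the frame of tub_in below 0.12 m and not (value of joint star_d_turn above 1.4 rad or value of joint star_d_turn below -1.4 rad))) and ((x of star_e_grip in the frame of tray_in between -0.085 and 0.085 m and y of star_e_grip in the frame of tray_in between -0.085 and 0.085 m and z of star_e_grip in the frame of tray_in below 0.066 m and angle between star_e_grip's own z axis and vertical below 0.12 rad and (value of joint star_e_turn above 1.4 rad or value of joint star_e_turn below -1.4 rad)) or (x of star_e_grip in the frame of tub_in between -0.155 and 0.155 m and y of star_e_grip in the frame of tub_in between -0.08 and 0.08 m and z of star_e_grip in the frame of tub_in below 0.12 m and not (value of joint star_e_turn above 1.4 rad or value of joint star_e_turn below -1.4 rad))) and ((x of star_f_grip in the frame of tray_in between -0.085 and 0.085 m and y of star_f_grip in the frame of tray_in between -0.085 and 0.085 m and z of star_f_grip in the frame of tray_in below 0.066 m and angle between star_f_grip's own z axis and vertical below 0.12 rad and (value of joint star_f_turn above 1.4 rad or value of joint star_f_turn below -1.4 rad)) or (x of star_f_grip in the frame of tub_in between -0.155 and 0.155 m and y of star_f_grip in the frame of tub_in between -0.08 and 0.08 m and z of star_f_grip in the frame of tub_in below 0.12 m and not (value of joint star_f_turn above 1.4 rad or value of joint star_f_turn below -1.4 rad)))); the robot touches nothing.
It fails at once if a star wheel is pushed or squeezed by the fingers with more than 15 N (contact force between the fingers and star_a_wheel above 15 N or contact force between the fingers and star_b_wheel above 15 N or contact force between the fingers and star_c_wheel above 15 N or contact force between the fingers and star_d_wheel above 15 N or contact force between the fingers and star_e_wheel above 15 N or contact force between the fingers and star_f_wheel above 15 N).
It fails at once if the rack, slide case or reagent jar is shifted by more than 20 mm (distance of any of rack, slides, reagent from where it was at the start of the episode above 0.02 m).
Of star_a, star_b, star_c, star_d, star_e, star_f only 4 to 5 are there at a start; the rules pass over those that are not, and their reading is None.
At some moment in a run one of star_a, star_b, star_c, star_d, star_e, star_f may be knocked a few centimetres aside while the robot is not near it.
It also fails if it takes over 210 s, if anything falls off the work surface, if the arm or the gripper's body presses on something with over 40 N, if the wrist force passes 120 N, or if a joint passes its speed limit or range.

ROBOT

A 7-joint arm with a two-finger parallel gripper is mounted at the origin on the work surface. World frame = base frame: x ahead of the robot, y to its left, z up, the work surface at z = 0. Lengths are in m, angles in rad, forces in N, time in s.
With the tool pointing down it reaches from about 0.425 to 1.025 m from the base axis. Payload 3.6 kg.
Tool frame: the origin (TCP) lies midway between the tips of the shut fingers; the grasp point (between the pads) lies robot.pinch_z behind it (robot.pinch_z is the distance from the TCP to the grasp point, in m); z points along the fingers, y is the direction in which the jaws open and shut (so a half turn about z gives the same grasp; the last joint's range is limited). The gripper opens to 85 mm and grips with 20 to 120 N. Pads are 22 mm wide; open, the fingers measure 114 mm over their backs; the gripper's body (76 mm by 85 mm) begins 54 mm behind the grasp point. The pads swing forward as they close: fully open they stand 13 mm farther back than shut.
Start: joints at [1.175, 0.591, 0.048, 1.609, -0.033, 0.943, -0.034], TCP at [0.216, -0.692, 0.231] pointing down, gripper open.
Joint ranges: [-2.69, 2.69], [-0.47, 2.24], [-1.27, 1.36], [0.19, 2.51], [-1.53, 4.68], [0.08, 2.07], [-3.09, 3.09]. Speed limits (rad/s): [2.57, 2.57, 3.14, 3.14, 3.14, 3.14, 3.14].

INTERFACE

Orientations are given as a unit quaternion [w, x, y, z].
In Python, from station import telemetry, camera, calibration, workorder, spotter, robot gives the robot as it stands.
- The arm moves only by the shell command python3 -m creep 'ROWS' [FORCE]. ROWS is JSON, a list of rows, each a list of 3 entries, a list of its own where there are three numbers: the opening, from 0 (shut) to 1 (fully open), then the shift along the world's x, y, z in units of 50 cm (1.0 is 50 cm), then the turn about the world's z in units of pi rad (1.0 is pi rad). A call has 1 to 20 rows; each row is the pose to reach, as a shift and turn from the pose commanded when the call began, turning the shorter way round; what a row does not reach only later rows make up. A row lasts 1/10 s, in which the tool goes at most 50 mm and 8.59 degrees, less where a joint would pass 70% of its speed; a pose out of reach is approached as far as the arm can. A call with a number of a shift or a turn outside -1 to 1 is refused whole. A call with a gripper value outside its range is refused whole. The fingers move at their own pace and stop on an object; FORCE is the grip in N (left out, the last holds). Time passes only in rows, so rows that repeat a pose let the fingers close. It gives the time, the measured TCP pose, the force and the opening at its end, in the units of the state.
- telemetry.state(): the state, without advancing time (a new reading comes with each control period).
- camera(name): name is "scene" or "top" or "wrist"; returns (picture, depth): 400x640x3 uint8, blue, green, red; 400x640 float32, m along the optical axis (not along the pixel's ray), 0 where there is no reading.
- calibration(name): a dict with "fov_y" (degrees; the focal length in pixels is half the picture's height over the tangent of half this angle, whatever the lens; pixels are square), "cx", "cy" (the principal point, pixels), "D" ([k1, k2, p1, p2, k3] as OpenCV has them; the pictures are not rectified), "R" (3x3) and "t" (3): a world point X has camera coordinates R X + t; the wrist camera has in their place "mount" (4x4, takes a point from camera to tool coordinates, whose origin is the TCP and whose axes are the flange's). Camera axes: x right, y down, z forward; pixel columns grow to the right and rows downward; lengths in m; the calibration is good to about 2 mm. A picture is of the moment at which its call begins: read the wrist's pose just before it. calibration takes no time and is no camera call.
- workorder.sign_off(): hands the job in, once; it reports no verdict.
Trained networks look in the newest picture that a camera, given by its name, has taken for a name from the list of things; names that differ only in an ending like _2 or _b are one class to them, and where a whole thing is asked for, a point or a joint stands for the part that bears it (a point fixed in the world has none). Each returns a list of dicts, best first, with "confidence" (0 to 1); they miss things now and then, are a little off and sometimes report something else, mostly with a low value. They report only what shows in the picture. A call takes as long as a camera call. They do not tell look-alikes from the thing itself.
- spotter.silhouettes(thing, camera): "region" (400x640 bool, what is visible of it).
- spotter.pinpoint(thing, camera): "position" ([x, y, z] in m, in the coordinates of the camera as it stood for that picture, good to about 4 mm: a listed point, or the origin of a listed thing).
The state is a dict: "t": time; "q": joint angles; "qvel": joint speeds; "effort": joint torques, N m; "tcp_pos": TCP position; "tool_rot": TCP orientation; "ft_force": force on the tool from outside, world axes, zero at the start; "wrist_torque": the same for the moment, N m; "gripper_width": opening from 0.0 (shut) to 1.0 (fully open).
Only numpy, scipy, OpenCV 4.12 (cv2) and the standard library are available. Lean on these libraries where they do the work, as an engineer would, in place of code of your own. Each camera call takes 0.05 s, during which the arm holds its last target. There are 200 camera calls.

## Working session

There is one attempt and no reset: what is moved stays moved. The work goes in short steps, Python scripts to look and compute and a shell command to move; the robot and the scene stay as the last step left them, time stands still between calls to the robot, and variables do not carry over. Pictures are saved under pics/ and viewed, about 12 in all and at most 16, crops included, and the job is handed in when it is done.

```bash
mkdir -p pics; cat > h.py <<'E'
import numpy as np, cv2
from station import telemetry, camera, calibration, workorder, spotter, robot
from scipy.spatial.transform import Rotation as Rn
def K(c):
    f=200/np.tan(np.radians(c['fov_y'])/2); return np.array([[f,0,c['cx']],[0,f,c['cy']],[0,0,1.]])
def ext(name):
    c=calibration(name)
    if 'R' in c: return np.array(c['R']),np.array(c['t']).ravel()
    s=telemetry.state(); q=s['tool_rot']; Rt=Rn.from_quat([q[1],q[2],q[3],q[0]]).as_matrix()
    M=np.array(c['mount']); R=Rt@M[:3,:3]; p=Rt@M[:3,3]+np.array(s['tcp_pos'])
    return R.T,-R.T@p
def c2w(p,E): return E[0].T@(np.array(p)-E[1])
def proj(X,name,E):
    c=calibration(name)
    return cv2.projectPoints(np.array(X,float).reshape(-1,1,3),cv2.Rodrigues(E[0])[0],E[1],K(c),np.array(c['D'],float))[0].reshape(-1,2)
def cloud(d,name,E):
    c=calibration(name); v,u=np.mgrid[0:400,0:640]
    n=cv2.undistortPoints(np.stack([u,v],-1).reshape(-1,1,2).astype(float),K(c),np.array(c['D'],float)).reshape(400,640,2)
    P=np.dstack([n*d[...,None],d]); return (P-E[1])@E[0]
def pts(thing,name,E,cmin=.3):
    return [(round(r['confidence'],2),np.round(c2w(r['position'],E),3)) for r in spotter.pinpoint(thing,name) if r['confidence']>cmin]
E
python3 - <<'E'
from h import *
print(robot.pinch_z, {k:v for k,v in telemetry.state().items()})
for n in ['top','scene']:
    E=ext(n); im,d=camera(n); cv2.imwrite(f'pics/{n}0.png',im); print(n,'cam at',-E[0].T@E[1])
    for th in ['star_a_grip','star_a_wheel','tray_in','tub_in','rack','slides','reagent']:
        for r in pts(th,n,E): print(th,r[0],r[1],proj(r[1],n,E).round().tolist())
E
```

```text
0.0187 {'t': 0.0, 'q': array([ 1.17446384,  0.59210238,  0.04827138,  1.60983002, -0.03329685,
        0.94269414, -0.03370913]), 'qvel': array([ 0.00046641, -0.00181113,  0.00038063,  0.00026245, -0.00022315,
        0.00154517, -0.00047859]), 'effort': array([ 3.33204580e-04, -5.48684871e+01,  1.54659167e+00, -1.98121476e+01,
        9.33743577e-03,  8.79302592e-03, -8.52028251e-06]), 'tcp_pos': array([ 0.21598931, -0.6912122 ,  0.23014939]), 'tool_rot': array([-1.09230472e-03,  9.88550537e-01,  1.50886023e-01, -2.23356421e-04]), 'ft_force': array([ 1.02194235, -1.18235972,  0.23366394]), 'wrist_torque': array([0.02499902, 0.00709723, 0.00255813]), 'gripper_width': 0.9955676380915708}
top cam at [0.34102762 0.01551406 1.05026571]
star_a_grip 0.9 [ 0.442 -0.146  0.062] [[384.0, 239.0]]
star_a_wheel 0.91 [ 0.445 -0.149  0.016] [[383.0, 240.0]]
tray_in 0.6 [0.502 0.367 0.007] [[170.0, 253.0]]
tub_in 0.91 [ 0.514 -0.358  0.004] [[458.0, 199.0]]
rack 0.77 [ 0.78   0.134 -0.001] [[249.0, 132.0]]
slides 0.75 [ 0.796 -0.108  0.001] [[340.0, 112.0]]
reagent 0.58 [ 0.745 -0.274  0.002] [[406.0, 120.0]]
scene cam at [1.31773432 0.197555   0.62626284]
star_a_grip 0.92 [ 0.443 -0.149  0.062] [[272.0, 164.0]]
star_a_wheel 0.8 [ 0.443 -0.152  0.017] [[272.0, 180.0]]
tray_in 0.61 [0.498 0.369 0.004] [[498.0, 241.0]]
tub_in 0.77 [ 0.514 -0.36   0.006] [[179.0, 185.0]]
tub_in 0.31 [ 0.596 -0.152  0.058] [[245.0, 202.0]]
rack 0.59 [ 0.785  0.132 -0.001] [[358.0, 321.0]]
slides 0.65 [0.5   0.37  0.006] [[498.0, 241.0]]
slides 0.56 [ 0.79  -0.105 -0.001] [[229.0, 293.0]]
reagent 0.74 [ 0.744 -0.272  0.001] [[160.0, 256.0]]
```

View pics/top0.png

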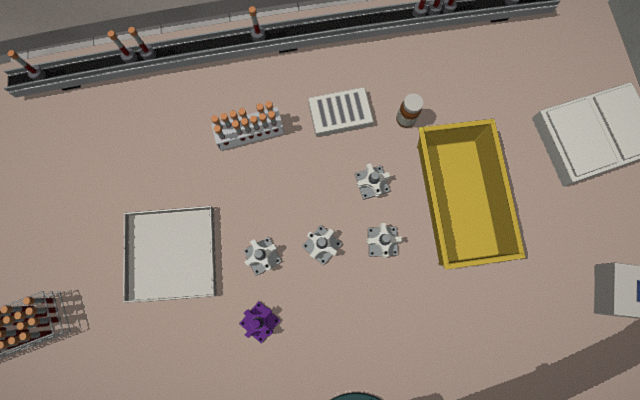

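View pics/scene0.png

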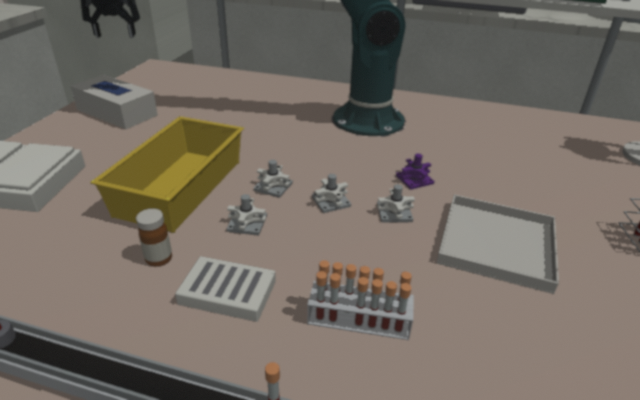

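Besides the four white units at top-view (373,180), (385,240), (322,244) and (262,255), the look-alike is the purple one at (259,321), which is not meant. The white tray at (170,253) could be confused with the white case at (600,130). Next I measure the axles and arm angles from the depth and check them in one crop.

```bash
cat >> h.py <<'E'
def units(im,d,name,E,lo=.058,hi=.085):
    P=cloud(d,name,E); Z=P[...,2]
    white=(im.max(2).astype(int)-im.min(2)<60)
    m=((Z>lo)&(Z<hi)&(d>0)&white).astype(np.uint8); m&=((P[...,0]>.3)&(P[...,0]<.95)).astype(np.uint8)
    n,l,st,_=cv2.connectedComponentsWithStats(m); out=[]
    for i in range(1,n):
        c=P[l==i]; ex=np.ptp(c[:,:2],axis=0)
        if st[i,4]<6 or ex.max()>.035: continue
        o=(c[:,:2].max(0)+c[:,:2].min(0))/2
        r=P[...,:2]-o; rr=np.hypot(r[...,0],r[...,1]); th=np.arctan2(r[...,1],r[...,0])
        k=(rr>.026)&(rr<.04)&(Z>.028)&(Z<.048)&(d>0)
        a=np.angle(np.exp(4j*th[k]).sum())/4; s=abs(np.exp(4j*th[k]).mean())
        out.append((o.round(3),st[i,4],round(c[:,2].max(),3),int(k.sum()),round(np.degrees(a),1),round(s,2)))
    return out
E
python3 - <<'E'
from h import *
n='top';E=ext(n); im,d=camera(n)
for u in units(im,d,n,E): print(*u, proj([*u[0],.07],n,E).round())
cv2.imwrite('pics/crop1.png',cv2.resize(im[155:350,225:420],None,fx=3,fy=3,interpolation=cv2.INTER_CUBIC))
for th in ['tray_in','tub_in']:
    R=spotter.silhouettes(th,n)[0]['region']; P=cloud(d,n,E)[R]; P=P[P[:,2]<.02]; 
    print(th,cv2.minAreaRect(P[:,:2].astype(np.float32)))
    P=cloud(d,n,E)[R];P=P[P[:,2]>(.02 if 'tray' in th else .08)]; print(' rim',cv2.minAreaRect(P[:,:2].astype(np.float32)))
c=spotter.pinpoint('star_a_grip',n); print(len(c),[(r['confidence'],c2w(r['position'],E).round(3)) for r in c])
E
```

```text
[0.795 0.09 ] 8 0.085 50 7.9 0.13 [[262. 113.]]
[0.788 0.151] 6 0.081 47 31.4 0.23 [[237. 120.]]
[0.771 0.065] 20 0.082 27 1.4 0.35 [[273. 121.]]
[0.784 0.178] 21 0.081 41 -25.3 0.11 [[227. 123.]]
[0.769 0.086] 24 0.082 31 9.3 0.49 [[265. 123.]]
[0.782 0.195] 12 0.083 42 -30.2 0.25 [[220. 125.]]
[0.765 0.109] 25 0.082 38 8.9 0.51 [[256. 126.]]
[0.764 0.131] 25 0.084 34 10.3 0.38 [[247. 128.]]
[0.762 0.153] 24 0.082 36 8.9 0.15 [[238. 130.]]
[0.759 0.197] 23 0.085 28 29.5 0.17 [[220. 134.]]
[ 0.594 -0.151] 65 0.076 118 7.7 0.89 [[374. 175.]]
[ 0.443 -0.147] 64 0.076 129 -6.2 0.9 [[385. 238.]]
[ 0.459 -0.002] 64 0.076 121 43.6 0.91 [[322. 242.]]
[0.458 0.145] 63 0.076 127 21.8 0.9 [[258. 253.]]
[0.434 0.666] 37 0.085 24 -44.0 0.26 [[ 38. 300.]]
[0.423 0.722] 38 0.085 28 -42.1 0.2 [[ 16. 308.]]
[0.41  0.662] 42 0.084 66 18.8 0.25 [[ 41. 310.]]
[0.413 0.749] 26 0.085 50 20.4 0.37 [[  6. 314.]]
[0.401 0.69 ] 19 0.084 88 -33.8 0.2 [[ 30. 316.]]
[0.395 0.716] 23 0.083 73 -35.7 0.14 [[ 19. 320.]]
[0.386 0.657] 42 0.084 88 -31.1 0.18 [[ 43. 320.]]
[0.308 0.172] 14 0.073 131 39.9 0.86 [[256. 3
[... 152 characters left out ...]
33.]]
[0.357 0.679] 40 0.084 51 42.1 0.4 [[ 35. 335.]]
[0.361 0.766] 8 0.072 74 24.7 0.22 [[ -0. 338.]]
[0.347 0.706] 17 0.082 82 24.1 0.23 [[ 24. 341.]]
[0.337 0.762] 10 0.079 38 14.6 0.26 [[  2. 349.]]
tray_in ((0.49749988317489624, 0.36729151010513306), (0.21832504868507385, 0.21556901931762695), 84.99740600585938)
 rim ((0.4821007251739502, 0.24010370671749115), (0.4820760190486908, 0.2212945818901062), 82.52278137207031)
tub_in ((0.5324124693870544, -0.3900097608566284), (0.2215760499238968, 0.3727398216724396), 87.72920989990234)
 rim ((0.5132532715797424, -0.22074690461158752), (0.34295180439949036, 0.47361132502555847), 0.18161727488040924)
1 [(0.58, array([ 0.442, -0.147,  0.063]))]
```

View pics/crop1.png

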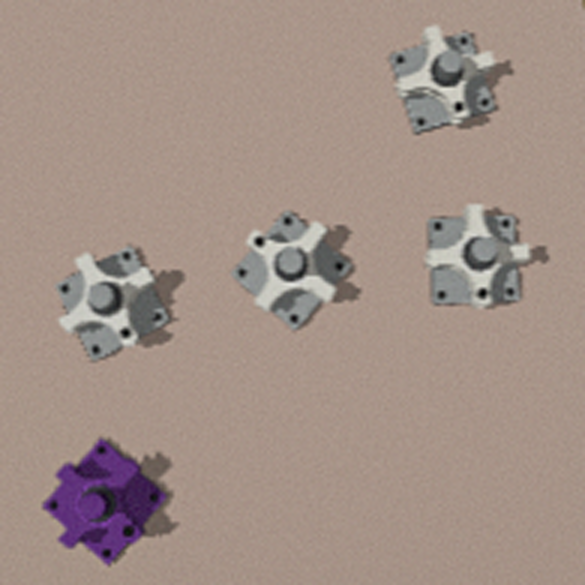

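The crop confirms four white units with the dots on their arms, and the purple decoy at lower left. First I go to unit 1, at (.594,-.151), with the fingers shut and the tool yaw along its arm.

```bash
cat > go.py <<'E'
import sys
from h import *
# go.py x y z yawdeg : shift units from measured pose to target
s=telemetry.state(); T=np.array(s['tcp_pos']); q=s['tool_rot']
R=Rn.from_quat([q[1],q[2],q[3],q[0]]).as_matrix(); yaw=np.degrees(np.arctan2(R[1,0],R[0,0]))
x,y,z,w=map(float,sys.argv[1:5]); dy=(w-yaw+90)%180-90
print('t',round(s['t'],2),'tcp',T.round(4),'yaw',round(yaw,1),'F',np.round(s['ft_force'],1),'width',round(s['gripper_width'],2))
print('shift',((np.array([x,y,z])-T)/.5).round(4),'turn',round(dy/180,4))
E
python3 -m creep '[[0,[0.8,0.98,0],-0.054],[0,[0.8,0.98,0],-0.054],[0,[0.8,0.98,0],-0.054],[0,[0.8,0.98,0],-0.054],[0,[0.8,0.98,0],-0.054],[0,[0.8,0.98,0],-0.054],[0,[0.8,0.98,0],-0.054],[0,[0.8,0.98,0],-0.054],[0,[0.8,0.98,0],-0.054],[0,[0.8,0.98,0],-0.054],[0,[0.8,0.98,0],-0.054],[0,[0.8,0.98,0],-0.054],[0,[0.8,0.98,0],-0.054],[0,[0.8,0.98,0],-0.054],[0,[0.8,0.98,0],-0.054]]'
python3 go.py .6227 -.1169 .1 7.7
python3 - <<'E'
from h import *
n='wrist';E=ext(n); im,d=camera(n); cv2.imwrite('pics/w1.png',im)
for u in units(im,d,n,E): print(*u, proj([*u[0],.07],n,E).round())
n='top';E=ext(n); im,d=camera(n); cv2.imwrite('pics/t1.png',im); P=cloud(d,n,E)
hsv=cv2.cvtColor(im,cv2.COLOR_BGR2HSV); m=(abs(hsv[...,0].astype(int)-25)<8)&(hsv[...,1]>120)&(P[...,2]>.085)&(P[...,2]<.105)
print('tub',cv2.minAreaRect(P[m][:,:2].astype(np.float32)), m.sum())
m=(abs(P[...,0]-.5)<.13)&(abs(P[...,1]-.368)<.13)&(P[...,2]>.018)
print('tray',cv2.minAreaRect(P[m][:,:2].astype(np.float32)),m.sum())
E
```

```text
t: 2.5
tcp_pos: [0.6167, -0.201, 0.2312]
tool_rot: [0.0, 0.998, 0.068, -0.0]
ft_force: [-0.5, -1.0, -0.6]
gripper_width: -0.004
t 2.5 tcp [ 0.6167 -0.201   0.2312] yaw 7.8 F [-0.5 -1.  -0.6] width -0.0
shift [ 0.012   0.1681 -0.2624] turn -0.0004
[ 0.758 -0.257] 33 0.083 85 3.9 0.8 [[398.  47.]]
[ 0.593 -0.154] 299 0.074 506 7.4 0.89 [[274. 198.]]
[0.458 0.145] 347 0.074 464 21.3 0.89 [[ 21. 271.]]
[ 0.461 -0.001] 292 0.074 370 43.0 0.89 [[140. 285.]]
[0.308 0.174] 177 0.073 345 38.9 0.89 [[ 20. 363.]]
tub ((0.5157137513160706, -0.2940698266029358), (0.059907130897045135, 0.33546292781829834), 87.7701416015625) 879
tray ((0.49919429421424866, 0.36817002296447754), (0.21950159966945648, 0.2198973000049591), 84.69373321533203) 857
```

View pics/w1.png

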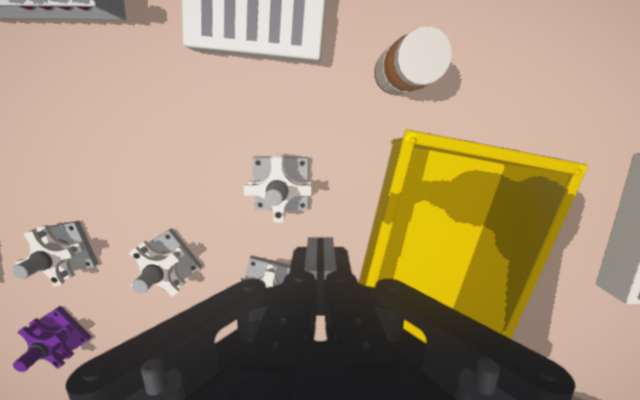

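The wrist view shows unit 1 at (275,190), consistent with the top view. Next comes the descent beside its +x arm.

```bash
python3 -m creep '[[0,[0.011,0.08,-0.1],0],[0,[0.011,0.165,-0.2],0],[0,[0.011,0.165,-0.28],0],[0,[0.011,0.165,-0.34],0],[0,[0.011,0.165,-0.38],0],[0,[0.011,0.165,-0.406],0],[0,[0.011,0.165,-0.406],0]]'
python3 -m creep '[[0,[0.002,-0.012,0],0],[0,[0.0035,-0.024,0],0],[0,[0.005,-0.036,0],0],[0,[0.0065,-0.048,0],0],[0,[0.008,-0.06,0],0],[0,[0.0095,-0.070,0],0],[0,[0.0107,-0.079,0],0]]'
python3 -m creep '[[0,[-0.001,0.008,0],0],[0,[-0.001,0.008,0.1],0],[0,[-0.001,0.008,0.2],0],[0,[-0.001,0.008,0.25],0]]'
python3 - <<'E'
from h import *
n='wrist';o=[]
for i in range(3):
    E=ext(n); im,d=camera(n); o.append(im[:,140:500])
    print(telemetry.state()['t'],[u for u in units(im,d,n,E) if np.hypot(*(u[0]-[.594,-.152]))<.05])
cv2.imwrite('pics/w2.png',cv2.resize(np.hstack([o[0],o[2]]),None,fx=1.1,fy=1.1))
E
```

```text
t: 3.3
tcp_pos: [0.6202, -0.1214, 0.027]
tool_rot: [0.0, 0.998, 0.065, -0.002]
ft_force: [-0.1, 0.1, -0.6]
gripper_width: -0.003
t: 4.0
tcp_pos: [0.6271, -0.1596, 0.0284]
tool_rot: [0.0, 0.998, 0.066, 0.0]
ft_force: [-1.0, -0.5, -0.3]
gripper_width: -0.004
t: 4.4
tcp_pos: [0.6286, -0.1546, 0.1571]
tool_rot: [0.0, 0.998, 0.067, 0.003]
ft_force: [0.4, 0.1, 0.5]
gripper_width: 0.001
4.45 [(array([ 0.597, -0.153]), np.int32(239), np.float64(0.073), 525, np.float64(30.8), np.float64(0.87))]
4.5 [(array([ 0.597, -0.153]), np.int32(214), np.float64(0.074), 498, np.float64(44.7), np.float64(0.87))]
4.55 [(array([ 0.597, -0.153]), np.int32(216), np.float64(0.073), 495, np.float64(-32.3), np.float64(0.88))]
```

View pics/w2.png

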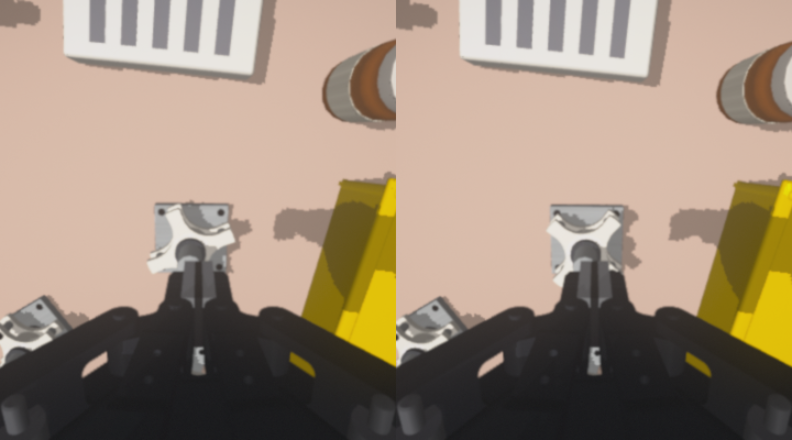

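Unit 1's wheel is clearly still spinning, 31° → 45° → 58° over 0.1 s, apparently rebounded to anticlockwise. I'll track it as it runs down, to know the accumulated angle.

```bash
cat > track.py <<'E'
import sys
from h import *
# track.py x y n : wheel angle sequence (deg mod 90, unwrapped)
o=np.array([float(sys.argv[1]),float(sys.argv[2])]); n=sys.argv[4] if len(sys.argv)>4 else 'wrist'; A=[];T=[]
for i in range(int(sys.argv[3])):
    E=ext(n); im,d=camera(n); u=[u for u in units(im,d,n,E) if np.hypot(*(u[0]-o))<.05]
    if u: A.append(u[0][4]); T.append(round(telemetry.state()['t'],2)); c=u[0][0]
print(c,T[0],T[-1],np.unwrap(A,period=90).round(1))
E
python3 track.py .597 -.153 10
```

```text
[ 0.596 -0.153] 4.6 5.05 [-19.9  -7.2   5.9  18.4  29.9  42.2  53.7  63.8  74.9  85.8]
```

Unit 1 is sound, since it only slowed from 250 to 220 °/s in 0.5 s. The next ones get a short tap and an immediate lift.

```bash
python3 go.py .479 -.121 .028 -6.2; python3 track.py .443 -.147 1 top
```

```text
t 5.05 tcp [ 0.6262 -0.155   0.1526] yaw 7.6 F [-0.7 -1.2 -0.6] width -0.0
shift [-0.2945  0.0679 -0.2492] turn -0.0768
[ 0.443 -0.147] 5.1 5.1 [-6.3]
```

```bash
python3 -m creep '[[0,[-0.1,0.023,0],-0.04],[0,[-0.2,0.046,0],-0.077],[0,[-0.294,0.068,0],-0.077],[0,[-0.294,0.068,-0.05],-0.077],[0,[-0.294,0.068,-0.13],-0.077],[0,[-0.294,0.068,-0.2],-0.077],[0,[-0.294,0.068,-0.249],-0.077],[0,[-0.294,0.068,-0.249],-0.077]]'
python3 -m creep '[[0,[-0.001,-0.012,0],0],[0,[-0.0025,-0.024,0],0],[0,[-0.0035,-0.034,0],0],[0,[-0.004,-0.036,0.06],0],[0,[-0.004,-0.036,0.16],0],[0,[-0.004,-0.036,0.25],0]]'
python3 track.py .443 -.147 4; python3 track.py .443 -.147 2 top
```

```text
t: 5.9
tcp_pos: [0.4778, -0.1206, 0.0263]
tool_rot: [-0.0, 0.999, -0.054, -0.003]
ft_force: [-0.0, 0.6, -0.6]
gripper_width: -0.0
t: 6.5
tcp_pos: [0.4772, -0.1399, 0.1563]
tool_rot: [0.0, 0.998, -0.055, 0.0]
ft_force: [0.5, -0.4, 0.1]
gripper_width: 0.003
[ 0.446 -0.15 ] 6.55 6.7 [-18.1 -18.4 -17.8 -18.2]
[ 0.443 -0.147] 6.75 6.8 [-17.9 -18. ]
```

Unit 2 turned 12° and stopped dead, so it looks bad. I push it on towards the jam.

```bash
python3 -m creep '[[0,[0.002,0.02,-0.05],0],[0,[0.002,0.02,-0.13],0],[0,[0.002,0.02,-0.2],0],[0,[0.002,0.02,-0.25],0],[0,[0.002,0.02,-0.25],0]]'
python3 -m creep '[[0,[-0.001,-0.01,0],0],[0,[-0.002,-0.02,0],0],[0,[-0.003,-0.03,0],0],[0,[-0.004,-0.04,0],0],[0,[-0.005,-0.05,0],0],[0,[-0.006,-0.058,0],0],[0,[-0.007,-0.066,0],0]]'
python3 -m creep '[[0,[0.001,0.008,0],0],[0,[0.001,0.008,0.1],0],[0,[0.001,0.008,0.2],0],[0,[0.001,0.008,0.25],0]]'
python3 track.py .443 -.147 2; python3 track.py .443 -.147 1 top;python3 track.py .594 -.152 2 top;python3 go.py .474 .04 .028 43.3
```

```text
t: 7.3
tcp_pos: [0.4749, -0.1283, 0.0248]
tool_rot: [-0.001, 0.999, -0.054, -0.005]
ft_force: [-1.9, 0.6, -0.2]
gripper_width: 0.003
t: 8.0
tcp_pos: [0.4754, -0.1625, 0.0291]
tool_rot: [0.0, 0.999, -0.054, 0.001]
ft_force: [-0.1, 0.8, -0.0]
gripper_width: -0.001
t: 8.4
tcp_pos: [0.4767, -0.1585, 0.1566]
tool_rot: [0.001, 0.999, -0.054, 0.002]
ft_force: [1.4, -0.2, 0.0]
gripper_width: 0.002
[ 0.447 -0.149] 8.45 8.5 [32.3 32.2]
[ 0.443 -0.147] 8.55 8.55 [31.7]
[ 0.594 -0.151] 8.6 8.65 [-5.2 -3.4]
t 8.65 tcp [ 0.4747 -0.1577  0.1531] yaw -6.2 F [ 1.1  0.2 -0.1] width 0.0
shift [-0.0015  0.3955 -0.2503] turn 0.2751
```

Unit 2 is bad: it stayed where the finger left it, 52° turned. Unit 3 next.

```bash
python3 -m creep '[[0,[-0.005,0.08,0],0.04],[0,[-0.01,0.16,0],0.08],[0,[-0.015,0.24,0],0.12],[0,[-0.02,0.32,0],0.16],[0,[-0.0226,0.4,0],0.2],[0,[-0.0226,0.4,0],0.24],[0,[-0.0226,0.4,0],0.275],[0,[-0.0226,0.4,-0.08],0.275],[0,[-0.0226,0.4,-0.16],0.275],[0,[-0.0226,0.4,-0.22],0.275],[0,[-0.0226,0.4,-0.25],0.275],[0,[-0.0226,0.4,-0.25],0.275]]'
python3 -m creep '[[0,[0.008,-0.0085,0],0],[0,[0.016,-0.017,0],0],[0,[0.0245,-0.026,0],0],[0,[0.026,-0.0275,0.06],0],[0,[0.026,-0.0275,0.16],0],[0,[0.026,-0.0275,0.25],0]]'
python3 track.py .459 -.002 4; python3 track.py .459 -.002 1 top;python3 go.py .46 .04 .028 43.3
```

```text
t: 9.85
tcp_pos: [0.4612, 0.0417, 0.0255]
tool_rot: [-0.001, 0.929, 0.369, -0.004]
ft_force: [0.1, 0.6, -0.7]
gripper_width: -0.005
t: 10.45
tcp_pos: [0.4776, 0.0274, 0.1561]
tool_rot: [0.0, 0.93, 0.368, 0.0]
ft_force: [1.5, -0.5, 0.6]
gripper_width: -0.001
[ 0.461 -0.   ] 10.5 10.65 [-39.4 -47.7 -55.7 -63.4]
t 10.7 tcp [0.4773 0.0275 0.1545] yaw 43.2 F [0.1 0.  1.1] width -0.0
shift [-0.0347  0.0249 -0.253 ] turn 0.0005Traceback (most recent call last):
  File "track.py", line 8, in <module>
    print(c,T[0],T[-1],np.unwrap(A,period=90).round(1))
          ^
NameError: name 'c' is not defined
```

Unit 3 is sound and runs on at 160 °/s. Unit 4 next.

```bash
python3 -m creep '[[0,[0,0.08,0],-0.04],[0,[0,0.16,0],-0.08],[0,[0.001,0.24,0],-0.12],[0,[0.001,0.315,0],-0.12],[0,[0.001,0.315,0],-0.12],[0,[0.001,0.315,-0.08],-0.12],[0,[0.001,0.315,-0.16],-0.12],[0,[0.001,0.315,-0.22],-0.12],[0,[0.001,0.315,-0.25],-0.12],[0,[0.001,0.315,-0.25],-0.12]]'
python3 -m creep '[[0,[0.0045,-0.0112,0],0],[0,[0.009,-0.0224,0],0],[0,[0.0132,-0.0335,0],0],[0,[0.014,-0.0355,0.06],0],[0,[0.014,-0.0355,0.16],0],[0,[0.014,-0.0355,0.25],0]]'
python3 track.py .458 .145 4; python3 track.py .459 -.002 3 top;python3 go.py .46 .04 .028 21.5
```

```text
t: 11.7
tcp_pos: [0.4751, 0.1837, 0.0255]
tool_rot: [0.001, 0.982, 0.188, -0.004]
ft_force: [1.1, -0.6, 0.2]
gripper_width: -0.0
t: 12.3
tcp_pos: [0.4849, 0.1669, 0.156]
tool_rot: [0.0, 0.982, 0.187, 0.0]
ft_force: [1.1, 0.4, -0.5]
gripper_width: -0.003
[0.461 0.146] 12.35 12.5 [-1.8 -2.2 -1.9 -1.8]
[ 0.459 -0.002] 12.55 12.65 [16.4 13.5 11.1]
t 12.65 tcp [0.4837 0.1672 0.1529] yaw 21.6 F [-0.3  0.3  0.3] width 0.0
shift [-0.0475 -0.2543 -0.2498] turn -0.0008
```

```bash
python3 -m creep '[[0,[-0.007,0.018,-0.05],0],[0,[-0.007,0.018,-0.13],0],[0,[-0.007,0.018,-0.2],0],[0,[-0.007,0.018,-0.25],0],[0,[-0.007,0.018,-0.25],0]]'
python3 -m creep '[[0,[0.004,-0.0095,0],0],[0,[0.0075,-0.019,0],0],[0,[0.0112,-0.0285,0],0],[0,[0.015,-0.038,0],0],[0,[0.0185,-0.047,0],0],[0,[0.0215,-0.0545,0],0],[0,[0.0245,-0.062,0],0]]'
python3 -m creep '[[0,[-0.003,0.008,0],0],[0,[-0.003,0.008,0.1],0],[0,[-0.003,0.008,0.2],0],[0,[-0.003,0.008,0.25],0]]'
python3 track.py .458 .145 3
python3 - <<'E'
from h import *
n='top';E=ext(n); im,d=camera(n)
for u in units(im,d,n,E):
    if u[0][0]<.65 and abs(u[0][1])<.25: print(*u)
cv2.imwrite('pics/crop2.png',cv2.resize(im[155:350,225:420],None,fx=3,fy=3,interpolation=cv2.INTER_CUBIC))
E
python3 go.py .461 .146 .15 20
```

```text
t: 13.15
tcp_pos: [0.4779, 0.1756, 0.0247]
tool_rot: [0.001, 0.982, 0.188, -0.005]
ft_force: [-0.4, -0.7, 0.1]
gripper_width: 0.0
t: 13.85
tcp_pos: [0.4938, 0.1456, 0.0291]
tool_rot: [-0.0, 0.982, 0.188, 0.0]
ft_force: [-0.2, 0.5, 0.0]
gripper_width: 0.001
t: 14.25
tcp_pos: [0.4931, 0.1511, 0.1568]
tool_rot: [-0.001, 0.982, 0.188, 0.002]
ft_force: [0.1, -0.1, -0.8]
gripper_width: 0.006
[0.461 0.147] 14.3 14.4 [-35.7 -35.8 -35.5]
[ 0.626 -0.142] 64 0.075 115 20.6 0.89
[ 0.442 -0.147] 65 0.075 122 31.7 0.9
[ 0.459 -0.002] 63 0.075 123 -44.9 0.9
t 14.45 tcp [0.4919 0.1504 0.1542] yaw 21.7 F [ 0.6  0.3 -1. ] width 0.0
shift [-0.0617 -0.0087 -0.0083] turn -0.0095
```

View pics/crop2.png

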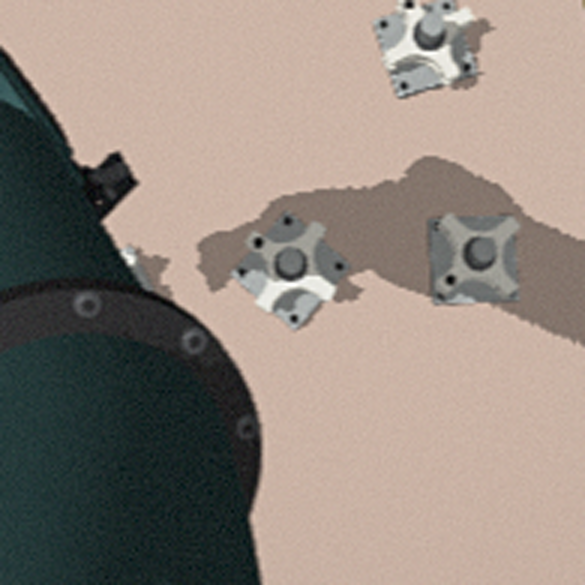

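Unit 1 has been knocked to (.626,-.142). Unit 3's dot is back at its starting place after a full turn. Unit 4 stopped dead at 57°, so it is bad. I grasp unit 4 first, for the tub.

```bash
python3 -m creep '[[0.6,[-0.065,-0.009,0],0],[0.6,[-0.065,-0.009,0],0],[0.6,[-0.065,-0.009,0],0],[0.6,[-0.065,-0.009,-0.08],0],[0.6,[-0.065,-0.009,-0.15],0],[0.6,[-0.065,-0.009,-0.2],0],[0.6,[-0.065,-0.009,-0.218],0],[0.6,[-0.065,-0.009,-0.218],0],[0,[-0.065,-0.009,-0.218],0],[0,[-0.065,-0.009,-0.218],0],[0,[-0.065,-0.009,-0.218],0],[0,[-0.065,-0.009,-0.218],0],[0,[-0.065,-0.009,-0.218],0]]' 40
python3 go.py .454 -.356 .2 21.7
```

```text
t: 15.75
tcp_pos: [0.4603, 0.1464, 0.0457]
tool_rot: [-0.001, 0.982, 0.188, 0.001]
ft_force: [-0.9, 2.0, 5.6]
gripper_width: 0.217
t 15.75 tcp [0.4603 0.1464 0.0457] yaw 21.7 F [-0.9  2.   5.6] width 0.22
shift [-0.0127 -1.0048  0.3085] turn -0.0
```

```bash
python3 -m creep '[[0,[0,0,0.08],0],[0,[0,0,0.16],0],[0,[0,0,0.24],0],[0,[0,0,0.31],0],[0,[-0.002,-0.08,0.31],0],[0,[-0.004,-0.16,0.31],0],[0,[-0.006,-0.24,0.31],0],[0,[-0.008,-0.33,0.31],0],[0,[-0.01,-0.42,0.31],0],[0,[-0.01,-0.51,0.31],0],[0,[-0.012,-0.6,0.31],0],[0,[-0.012,-0.7,0.31],0],[0,[-0.012,-0.8,0.31],0],[0,[-0.012,-0.88,0.31],0],[0,[-0.012,-0.95,0.31],0],[0,[-0.012,-1,0.31],0],[0,[-0.012,-1,0.31],0],[0,[-0.012,-1,0.31],0]]'
python3 - <<'E'
from h import *
n='wrist'; im,d=camera(n); cv2.imwrite('pics/w3.png',im)
E
python3 go.py .454 -.356 .052 21.7
```

```text
t: 17.55
tcp_pos: [0.4513, -0.3544, 0.1984]
tool_rot: [-0.001, 0.982, 0.187, -0.002]
ft_force: [0.2, 0.9, -5.1]
gripper_width: 0.223
t 17.6 tcp [ 0.4518 -0.3532  0.1985] yaw 21.6 F [-0.5  0.9 -5.5] width 0.22
shift [ 0.0043 -0.0055 -0.2931] turn 0.0003
```

View pics/w3.png

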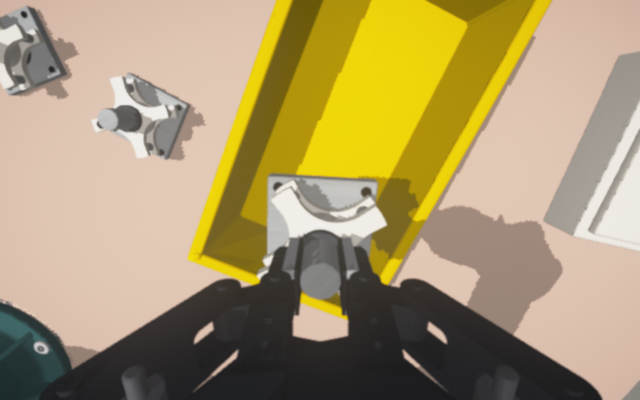

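Unit 4 hangs upright in the grip over the tub's near half (unit at (320,250), tub walls clear of it). Now I lower and release.

```bash
python3 -m creep '[[0,[0.004,-0.005,-0.08],0],[0,[0.004,-0.005,-0.16],0],[0,[0.004,-0.005,-0.22],0],[0,[0.004,-0.005,-0.26],0],[0,[0.004,-0.005,-0.285],0],[0,[0.004,-0.005,-0.294],0],[0,[0.004,-0.005,-0.294],0],[0.5,[0.004,-0.005,-0.294],0],[0.5,[0.004,-0.005,-0.294],0],[0.5,[0.004,-0.005,-0.294],0],[0.5,[0.004,-0.005,-0.2],0],[0.5,[0.004,-0.005,-0.1],0],[0.5,[0.004,-0.005,0],0]]'
python3 - <<'E'
from h import *
n='top';E=ext(n); im,d=camera(n)
for u in units(im,d,n,E):
    if u[0][0]<.69 and -.55<u[0][1]<.25: print(*u)
E
python3 go.py .4435 -.148 .15 21.7
```

```text
t: 18.9
tcp_pos: [0.4554, -0.3571, 0.2021]
tool_rot: [0.0, 0.982, 0.188, 0.0]
ft_force: [0.4, -0.4, 0.3]
gripper_width: 0.499
[ 0.626 -0.143] 64 0.075 118 20.5 0.89
[ 0.454 -0.356] 76 0.079 130 -36.2 0.9
[ 0.443 -0.147] 66 0.076 123 31.6 0.9
[ 0.459 -0.002] 64 0.075 128 39.4 0.9
[ 0.358 -0.403] 6 0.076 53 31.5 0.56
[0.308 0.173] 14 0.074 133 39.8 0.87
t 18.95 tcp [ 0.4599 -0.3604  0.2107] yaw 21.6 F [ 0.8 -0.   3.6] width 0.5
shift [-0.0327  0.4247 -0.1215] turn 0.0004
```

```bash
python3 go.py .4435 -.148 .15 21.7; python3 -m creep '[[0.6,[-0.008,0.1,0],0],[0.6,[-0.015,0.2,0],0],[0.6,[-0.022,0.3,0],0],[0.6,[-0.022,0.38,-0.05],0],[0.6,[-0.022,0.42,-0.1],0],[0.6,[-0.022,0.42,-0.1],0],[0.6,[-0.022,0.42,-0.1],0]]'; python3 go.py .444 -.148 .0455 21.7;python3 track.py .444 -.148 1
```

```text
t 18.95 tcp [ 0.4599 -0.3604  0.2107] yaw 21.6 F [ 0.8 -0.   3.6] width 0.5
shift [-0.0327  0.4247 -0.1215] turn 0.0004
t: 19.65
tcp_pos: [0.4448, -0.1474, 0.1502]
tool_rot: [0.0, 0.982, 0.188, 0.0]
ft_force: [0.0, -0.4, -0.1]
gripper_width: 0.605
t 19.65 tcp [ 0.4448 -0.1474  0.1502] yaw 21.7 F [ 0.  -0.4 -0.1] width 0.61
shift [-0.0016 -0.0012 -0.2094] turn -0.0
[ 0.443 -0.15 ] 19.7 19.7 [31.4]
```

```bash
python3 -m creep '[[0.6,[-0.003,-0.002,-0.08],0],[0.6,[-0.003,-0.002,-0.15],0],[0.6,[-0.003,-0.002,-0.2],0],[0.6,[-0.003,-0.002,-0.209],0],[0.6,[-0.003,-0.002,-0.209],0],[0,[-0.003,-0.002,-0.209],0],[0,[-0.003,-0.002,-0.209],0],[0,[-0.003,-0.002,-0.209],0],[0,[-0.003,-0.002,-0.209],0],[0,[-0.003,-0.002,-0.209],0],[0,[-0.003,-0.002,-0.1],0],[0,[-0.003,-0.002,0],0],[0,[-0.003,-0.002,0.1],0],[0,[-0.003,-0.002,0.1],0]]' 40;  python3 go.py .574 -.359 .2 21.7
```

```text
t: 21.1
tcp_pos: [0.4464, -0.1489, 0.2053]
tool_rot: [0.003, 0.982, 0.188, 0.006]
ft_force: [2.6, -0.8, -6.1]
gripper_width: 0.219
t 21.1 tcp [ 0.4464 -0.1489  0.2053] yaw 21.7 F [ 2.6 -0.8 -6.1] width 0.22
shift [ 0.2553 -0.4201 -0.0107] turn 0.0003
```

```bash
python3 -m creep '[[0,[0.045,-0.07,0],0],[0,[0.09,-0.145,0],0],[0,[0.135,-0.22,0],0],[0,[0.18,-0.29,0],0],[0,[0.22,-0.36,0],0],[0,[0.26,-0.42,0],0],[0,[0.26,-0.42,0],0],[0,[0.26,-0.42,-0.08],0],[0,[0.26,-0.42,-0.16],0],[0,[0.26,-0.42,-0.22],0],[0,[0.26,-0.42,-0.26],0],[0,[0.26,-0.42,-0.285],0],[0,[0.26,-0.42,-0.297],0],[0,[0.26,-0.42,-0.297],0],[0.5,[0.26,-0.42,-0.297],0],[0.5,[0.26,-0.42,-0.297],0],[0.5,[0.26,-0.42,-0.297],0],[0.5,[0.26,-0.42,-0.2],0],[0.5,[0.26,-0.42,-0.1],0],[0.5,[0.26,-0.42,0],0]]'
python3 - <<'E'
from h import *
n='top';E=ext(n); im,d=camera(n)
for u in units(im,d,n,E):
    if u[0][0]<.69 and -.55<u[0][1]<.25: print(*u)
E
python3 go.py .627 -.143 .15 21.7
```

```text
t: 23.1
tcp_pos: [0.5731, -0.3582, 0.2017]
tool_rot: [0.0, 0.982, 0.188, 0.0]
ft_force: [1.3, 0.3, -0.4]
gripper_width: 0.498
[ 0.626 -0.143] 63 0.077 122 20.7 0.89
[ 0.572 -0.357] 67 0.079 129 32.0 0.89
[ 0.454 -0.356] 77 0.078 127 -36.5 0.89
[ 0.459 -0.002] 64 0.076 127 39.5 0.9
[0.307 0.172] 14 0.074 132 39.9 0.86
t 23.15 tcp [ 0.5781 -0.3612  0.2118] yaw 21.6 F [ 1.2 -0.7  4.1] width 0.5
shift [ 0.0977  0.4363 -0.1236] turn 0.0003
```

```bash
python3 -m creep '[[0.6,[0.024,0.1,0],0],[0.6,[0.05,0.2,0],0],[0.6,[0.075,0.3,0],0],[0.6,[0.1,0.38,-0.05],0],[0.6,[0.108,0.43,-0.1],0],[0.6,[0.108,0.43,-0.1],0],[0.6,[0.108,0.43,-0.1],0]]'; python3 track.py .627 -.143 1;python3 go.py .627 -.143 .0455 21.7
```

```text
t: 23.85
tcp_pos: [0.6271, -0.1422, 0.1494]
tool_rot: [-0.0, 0.982, 0.189, -0.0]
ft_force: [-1.1, -0.9, 0.2]
gripper_width: 0.599
[ 0.626 -0.145] 23.9 23.9 [20.1]
t 23.9 tcp [ 0.6273 -0.1442  0.1502] yaw 21.6 F [-0.7 -0.2  0.4] width 0.6
shift [-0.0007  0.0024 -0.2094] turn 0.0004
```

```bash
python3 -m creep '[[0.6,[-0.001,0,-0.08],0],[0.6,[-0.001,0,-0.15],0],[0.6,[-0.001,0,-0.2],0],[0.6,[-0.001,0,-0.209],0],[0.6,[-0.001,0,-0.209],0],[0,[-0.001,0,-0.209],0],[0,[-0.001,0,-0.209],0],[0,[-0.001,0,-0.209],0],[0,[-0.001,0,-0.209],0],[0,[-0.001,0,-0.209],0],[0,[-0.001,0,-0.1],0],[0,[-0.001,0,0],0],[0,[-0.001,0,0.1],0],[0,[-0.001,0,0.1],0]]' 40;  python3 go.py .503 .418 .2 21.7
```

```text
t: 25.3
tcp_pos: [0.6309, -0.1438, 0.2066]
tool_rot: [0.002, 0.982, 0.188, 0.006]
ft_force: [2.7, -0.0, -6.0]
gripper_width: 0.219
t 25.3 tcp [ 0.6309 -0.1438  0.2066] yaw 21.7 F [ 2.7 -0.  -6. ] width 0.22
shift [-0.2557  1.1236 -0.0133] turn 0.0002
```

```bash
python3 -m creep '[[0,[-0.02,0.09,0],0],[0,[-0.04,0.18,0],0],[0,[-0.06,0.27,0],0],[0,[-0.08,0.36,0],0],[0,[-0.1,0.45,0],0],[0,[-0.12,0.54,0],0],[0,[-0.14,0.63,0],0],[0,[-0.16,0.72,0],0],[0,[-0.18,0.81,0],0],[0,[-0.2,0.9,0],0],[0,[-0.21,0.95,0],0],[0,[-0.21,0.95,0],0],[0,[-0.21,0.95,0],0]]'; python3 go.py .503 .418 .0505 21.7
```

```text
t: 26.6
tcp_pos: [0.5194, 0.3318, 0.1978]
tool_rot: [0.001, 0.982, 0.189, -0.002]
ft_force: [0.9, -1.4, -6.1]
gripper_width: 0.217
t 26.6 tcp [0.5194 0.3318 0.1978] yaw 21.8 F [ 0.9 -1.4 -6.1] width 0.22
shift [-0.0328  0.1724 -0.2947] turn -0.0007
```

```bash
python3 -m creep '[[0,[-0.017,0.09,0],0],[0,[-0.033,0.172,0],0],[0,[-0.033,0.172,0],0],[0,[-0.033,0.172,-0.08],0],[0,[-0.033,0.172,-0.16],0],[0,[-0.033,0.172,-0.22],0],[0,[-0.033,0.172,-0.26],0],[0,[-0.033,0.172,-0.285],0],[0,[-0.033,0.172,-0.297],0],[0,[-0.033,0.172,-0.297],0],[0.5,[-0.033,0.172,-0.297],0],[0.5,[-0.033,0.172,-0.297],0],[0.5,[-0.033,0.172,-0.297],0],[0.5,[-0.033,0.172,-0.22],0],[0.5,[-0.033,0.172,-0.12],0],[0.5,[-0.033,0.172,0],0]]'; python3 go.py .46 -.0015 .15 21.7
python3 -m creep '[[0.6,[-0.01,-0.1,0],0],[0.6,[-0.02,-0.2,0],0],[0.6,[-0.03,-0.3,0],0],[0.6,[-0.04,-0.4,0],0],[0.6,[-0.05,-0.5,0],0],[0.6,[-0.06,-0.6,0],0],[0.6,[-0.07,-0.7,-0.05],0],[0.6,[-0.085,-0.8,-0.1],0],[0.6,[-0.085,-0.839,-0.1],0],[0.6,[-0.085,-0.839,-0.1],0],[0.6,[-0.085,-0.839,-0.1],0]]'
python3 go.py .46 -.0015 .0455 21.7;python3 track.py .46 -.0015 1;
python3 - <<'E'
from h import *
n='top';E=ext(n); im,d=camera(n)
for u in units(im,d,n,E):
    if u[0][0]<.69 and -.55<u[0][1]<.55: print(*u)
E
```

```text
t: 28.2
tcp_pos: [0.5049, 0.4181, 0.1915]
tool_rot: [-0.0, 0.982, 0.188, -0.0]
ft_force: [-0.1, 0.6, -0.4]
gripper_width: 0.501
t 28.2 tcp [0.5049 0.4181 0.1915] yaw 21.7 F [-0.1  0.6 -0.4] width 0.5
shift [-0.0899 -0.8392 -0.0829] turn 0.0001
t: 29.3
tcp_pos: [0.4633, -0.002, 0.1403]
tool_rot: [0.0, 0.982, 0.187, 0.001]
ft_force: [0.6, 0.3, -0.2]
gripper_width: 0.598
t 29.3 tcp [ 0.4633 -0.002   0.1403] yaw 21.6 F [ 0.6  0.3 -0.2] width 0.6
shift [-0.0066  0.0009 -0.1895] turn 0.0008
[ 0.46  -0.002] 29.35 29.35 [39.7]
[ 0.572 -0.357] 66 0.079 131 31.7 0.88
[ 0.454 -0.356] 78 0.08 124 -35.9 0.9
[0.504 0.414] 84 0.08 139 20.5 0.88
[0.307 0.167] 9 0.074 126 39.6 0.66
```

```bash
python3 -m creep '[[0.6,[-0.006,0,-0.07],0],[0.6,[-0.006,0,-0.14],0],[0.6,[-0.006,0,-0.18],0],[0.6,[-0.006,0,-0.19],0],[0.6,[-0.006,0,-0.19],0],[0,[-0.006,0,-0.19],0],[0,[-0.006,0,-0.19],0],[0,[-0.006,0,-0.19],0],[0,[-0.006,0,-0.19],0],[0,[-0.006,0,-0.19],0],[0,[-0.006,0,-0.1],0],[0,[-0.006,0,0],0],[0,[-0.006,0,0.1],0],[0,[-0.006,0,0.12],0],[0,[-0.006,0,0.12],0]]' 40;  python3 go.py .494 .318 .2 21.7
python3 -m creep '[[0,[0.01,0.09,0],0],[0,[0.02,0.18,0],0],[0,[0.03,0.27,0],0],[0,[0.04,0.36,0],0],[0,[0.05,0.45,0],0],[0,[0.06,0.54,0],0],[0,[0.068,0.6,0],0],[0,[0.068,0.639,0],0],[0,[0.068,0.639,0],0],[0,[0.068,0.639,0],0],[0,[0.068,0.639,0],0]]'; python3 go.py .494 .318 .0505 21.7
```

```text
t: 30.9
tcp_pos: [0.4599, -0.0018, 0.2011]
tool_rot: [0.0, 0.982, 0.188, 0.002]
ft_force: [0.0, -1.3, -6.3]
gripper_width: 0.222
t 30.9 tcp [ 0.4599 -0.0018  0.2011] yaw 21.6 F [ 0.  -1.3 -6.3] width 0.22
shift [ 0.0681  0.6396 -0.0023] turn 0.0004
t: 32.0
tcp_pos: [0.4929, 0.3147, 0.1983]
tool_rot: [0.002, 0.982, 0.187, -0.002]
ft_force: [-0.6, 0.7, -6.1]
gripper_width: 0.221
t 32.0 tcp [0.4929 0.3147 0.1983] yaw 21.5 F [-0.6  0.7 -6.1] width 0.22
shift [ 0.0023  0.0067 -0.2956] turn 0.001
```

```bash
python3 -m creep '[[0,[0.002,0.004,-0.08],0],[0,[0.002,0.004,-0.16],0],[0,[0.002,0.004,-0.22],0],[0,[0.002,0.004,-0.26],0],[0,[0.002,0.004,-0.285],0],[0,[0.002,0.004,-0.296],0],[0,[0.002,0.004,-0.296],0],[0.45,[0.002,0.004,-0.296],0],[0.45,[0.002,0.004,-0.296],0],[0.45,[0.002,0.004,-0.296],0],[0.45,[0.002,0.004,-0.22],0],[0.45,[0.002,0.004,-0.12],0],[0.45,[0.002,0.004,0],0],[0.45,[0.002,-0.1,0],0],[0.45,[0.002,-0.2,0],0],[0.45,[0.002,-0.3,0],0],[0.45,[0.002,-0.4,0],0],[0.45,[0.002,-0.5,0],0],[0.45,[0.002,-0.5,0],0]]'
python3 - <<'E'
from h import *
n='top';E=ext(n); im,d=camera(n); cv2.imwrite('pics/t2.png',im)
a=np.radians(-5.3);R=np.array([[np.cos(a),-np.sin(a)],[np.sin(a),np.cos(a)]])
for u in units(im,d,n,E):
    if u[0][0]<.69 and -.55<u[0][1]<.55: print(*u,'tray-local',(R.T@(u[0]-[.4985,.368])).round(3))
for th in ['rack','slides','reagent']: print(th,pts(th,n,E)[:1])
E
```

```text
t: 33.9
tcp_pos: [0.494, 0.0596, 0.2006]
tool_rot: [0.002, 0.983, 0.182, -0.0]
ft_force: [0.2, 0.6, -0.4]
gripper_width: 0.448
[ 0.572 -0.357] 65 0.079 124 32.0 0.89 tray-local [ 0.14  -0.715]
[ 0.454 -0.355] 79 0.079 131 -36.1 0.89 tray-local [ 0.022 -0.724]
[0.493 0.317] 76 0.08 129 40.0 0.88 tray-local [-0.001 -0.051]
[0.504 0.414] 87 0.079 133 20.6 0.88 tray-local [0.001 0.046]
[0.307 0.167] 8 0.072 125 39.2 0.64 tray-local [-0.172 -0.218]
rack [(0.8, array([ 0.781,  0.136, -0.001]))]
slides [(0.77, array([ 0.793, -0.108,  0.001]))]
reagent [(0.57, array([ 0.748, -0.277,  0.   ]))]
```

View pics/t2.png

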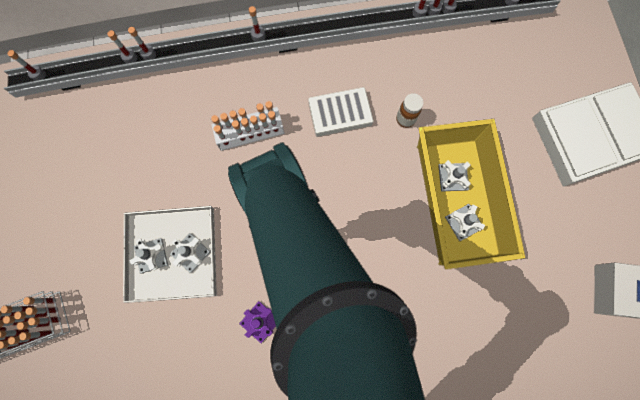

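The final top view shows two units standing in the tray at (150,255) and (190,252), two in the tub at (457,177) and (466,222), and the bystanders in place. The arm is clear of everything.

```bash
python3 -c "
from station import workorder; print(workorder.sign_off())"
```

```text
the job is handed in; nothing more can be done
None
```

I tried all four star-wheel units present and sorted them: two sound ones stand in the white tray and two bad ones are in the yellow tub. I handed the job in at about 34 s of robot time; sign-off gives no verdict.

**Sound, in the tray:**
- One unit (start about x .594, y −.151) ran on for over 3.5 s. It first rebounded off the finger, but I followed it well past the 1.4 rad limit. It was later knocked about 3 cm aside, so I measured it again before lifting it.
- The other (about .459, −.002) ran on for over 2 s, through about one full turn.

**Bad, in the tub:**
- One (about .443, −.147) stopped dead at about 0.91 rad.
- The other (about .458, .145) stopped dead at about 1.0 rad.
- I pushed neither all the way to its stop; I called both bad because they stopped dead when let go.

**Last checks:**
- In the final top view, the tray units sit at about (0, −.051) and (0, +.046) m in the tray's frame, with axle tops at the right height for standing on the floor.
- Both tub units stand well inside the walls.
- The rack, slide case and jar read within about 4 mm of their first positions.
- The wrist force readings after the finger pushes stayed around 1–2 N. These are end-of-move readings, so I did not see the peak force on the wheels.
- The arm was clear of everything, and no check failed.

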